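# Hang the filter carrier on the spring weighing arm

### The arm

A 7-joint arm with a two-finger parallel gripper is mounted at the origin on the work surface. World frame = base frame: x ahead of the robot, y to its left, z up, the work surface at z = 0. Lengths are in m, angles in degrees, forces in N, time in s.
With the tool pointing down it reaches from about 0.425 to 0.875 m from the base axis. Payload 4.7 kg.
Tool frame: the origin (TCP) lies on the centre line of the jaws, within the pads' length; the fingertips stand 25 mm ahead of it and the grasp point (between the pads) lies 6 mm ahead of it; z points along the fingers, y is the direction in which the jaws open and shut (so a half turn about z gives the same grasp; the last joint's range is limited). The gripper opens to 87 mm and grips with 3 to 60 N. Pads are 19 mm wide; open, the fingers measure 117 mm over their backs; the gripper's body (75 mm by 190 mm) begins 51 mm behind the grasp point.
Start: joints at [77.24, 18.392, -4.016, 83.108, 1.295, 78.541, -3.26], TCP at [0.152, -0.632, 0.248] pointing down, gripper open.
Joint ranges: [-163.93, 163.93], [-17.29, 119.83], [-79.2, 71.16], [3.27, 140.29], [-89.18, 269.18], [5.43, 117.66], [-154.24, 154.24]. Speed limits (degrees/s): [147.25, 147.25, 180, 180, 180, 180, 180].

### API

Orientations are given as [roll, pitch, yaw] about the fixed x, y, z axes, in that order (R = Rz(yaw) Ry(pitch) Rx(roll)).
In Python, from cell import env gives the robot as it stands.
- The arm moves only by the shell command python3 -m creep 'ROWS' [OPENING] [FORCE]. ROWS is JSON, a list of rows, each an object of numbers: "tx", "ty", "tz": the shift along the tool's x, y, z in m; "rx", "ry", "rz": the turn, a rotation vector about the tool's x, y, z in degrees. In form: [{"tx": .., "ty": .., "tz": .., "rx": .., "ry": .., "rz": ..}, ...]. A call has 1 to 20 rows; each row shifts and turns the commanded pose from where the row before left it, along the tool's axes as they then stand; what a row does not reach is not made up. A row lasts 1/8 s, in which the tool goes at most 62.5 mm and 10.7 degrees, less where a joint would pass 70% of its speed; a pose out of reach is approached as far as the arm can. A call is refused whole if a number of a shift passes 0.0625 or a number of a turn 10.7, either way. A call with a gripper value outside its range is refused whole. OPENING is the finger opening in m, from 0 to 0.087, set as the call begins (- or left out, the last holds). The fingers move at their own pace and stop on an object; FORCE is the grip in N (left out, the last holds). Time passes only in rows, so rows that do not move let the fingers close. It gives the time, the measured TCP pose, the force and the opening at its end, in the units of the state.
- env.get_obs(): the state, without advancing time (a new reading comes with each control period).
- env.read_camera(name): name is "scene" or "side" or "wrist"; returns a dict with "pixels" (420x560x3 uint8, red, green, blue), "intrinsics" (3x3 intrinsics, pixels), "D" ([k1, k2, p1, p2, k3] as OpenCV has them; the pictures are not rectified), "R" (3x3) and "t" (3): a world point X has camera coordinates R X + t. Camera axes: x right, y down, z forward; pixel columns grow to the right and rows downward; lengths in m; the calibration is good to about 2 mm. A picture is of the moment at which its call begins. There is no depth.
- env.sign_off(): hands the job in, once; it reports no verdict.
The state is a dict: "time_s": time; "qpos": joint angles; "joint_velocities": joint speeds; "effort": joint torques, N m; "tool_pos": TCP position; "tool_rot": TCP orientation; "force": force on the tool from outside, world axes, zero at the start; "wrist_torque": the same for the moment, N m; "grip_width": finger opening in m.
Only numpy, scipy, OpenCV 4.12 (cv2) and the standard library are available. Lean on these libraries where they do the work, as an engineer would, in place of code of your own. Each camera call takes 0.05 s, during which the arm holds its last target.

### The job

Pick up the filter carrier (the white dish that hangs from a steel bail with a square black handle) and hang it by its crossbar in the saddle near the end of the spring-balanced weighing arm. Keep hold of it and let it down slowly and gently as the arm sinks, and let go only when the arm carries the whole weight and has settled, so that the arm neither drops nor springs up; leave it hanging freely at rest, and do not disturb the other things on the bench.

Things in the scene. Friction and masses are not known exactly. Their poses are not given: they have to be found in the camera images.
- carrier_grip (a point): Centre of the carrier's upright square black handle (18 x 18 mm, 48 mm tall), where to grasp it. 146 mm above the dish's underside, 42 mm above the crossbar's centreline. The handle stands on the middle of the crossbar on a thin neck; its underside is 12 mm above the top of the crossbar. z up, x level and square to the crossbar, y along the crossbar. Same either way round.
- carrier_bar (a point): Middle of the carrier's crossbar (on its centreline), 104 mm above the dish's underside, 42 mm straight below carrier_grip; same axes. Two collars (18 mm across) on the bar leave a 28 mm gap about this point; the weighing arm (16 mm wide) has to lie in that gap. The window below the bar is 91 mm wide and 78 mm high, down to the dish's rim.
- seat (a point): Where the crossbar's middle lies when hung: 4 mm above the floor of the saddle, a groove across the arm, 14 mm wide at its floor, widening upwards, between two sloping cheeks 11 to 13 mm high. The arm's end is about 22 mm beyond. About 271 mm above the bench with the arm unloaded. x (its level part) points along the arm from free end to pivot; y across the arm, as the hung crossbar; z up when unloaded.
- sink (a joint): How far the weighing arm has sunk, rad: 0 unloaded (end raised 17 degrees above level, at its upper stop), growing as it sinks, lower stop at 0.62. Soft spring: past a light preload (about 0.8 N) each newton at the saddle lowers it some 15 to 20 mm, so the carrier settles somewhere between 0.07 and 0.45 rad by its weight. Lightly damped: it jumps and bounces if let go out of balance.
- swivel (a joint): Sideways swing of the arm on its stand, rad, 0 straight, positive anticlockwise from above; friction holds it against about 1.5 N at the saddle.
- stand: Stand with the weighing arm: slim aluminium bar, 16 mm wide, 14 mm thick, saddle 240 mm from its pivot, free end towards the robot, on a grey stand with a round 140 mm foot. Origin under the foot's centre, straight below the pivot, which is 200 mm above the bench.
- carrier: Filter carrier: white round dish (92 mm across, 22 mm high, grey filter disc in it), steel straps (12 mm wide, 4 mm thick) up from its own +y and -y sides to a level round crossbar (8 mm thick, along y), handle on top. A closed frame: the arm's end must pass through its window, bar above the cheeks and dish below the arm. Mass unknown, 0.2 to 0.64 kg. Origin under the dish's centre.
- dish: Bystander: the same white dish with a filter disc, 92 mm across and 22 mm high, but without bail or handle. Origin under its centre.
- jar: Bystander: amber jar, 56 mm across, 75 mm high, origin under its centre.
- beaker: Bystander: clear beaker, 66 mm across, 85 mm high, origin under its centre.
- tweezers: Bystander: steel tweezers lying flat, 120 mm long along x, 6 mm high, origin under the centre.
- carton: Bystander: orange carton 120 x 230 x 75 mm, origin under its centre.
- cartridge: Bystander: round filter cartridge, black with a white rim, 174 mm across, 55 mm high, origin under its centre.
- bottle: Bystander: white bottle, 60 mm across, 130 mm high, origin under its centre.
There are look-alikes about, which are no part of the job. Leave any blue look-alike of the carrier alone.

How it is judged (in metres and radians):
On the way, in this order (a step that is already met when the one before it is completed fails the run):
1. the carrier is lifted clear of the bench in the gripper (height (world z) of carrier above 0.04 m and contact force between the fingers and carrier above 0.5 N and distance between carrier_bar and seat above 0.04 m), for 0.1 s.
2. the crossbar lies in the saddle while the gripper still holds the carrier (distance between carrier_bar and seat below 0.01 m and contact force between the fingers and carrier above 0.5 N and contact force between carrier and stand above 0.3 N), for 0.2 s.
At the end, for the whole second after the job is handed in: The carrier hangs from the arm's saddle (middle of its crossbar within 10 mm of the seat point), let go, clear of the bench, upright within 0.25 rad and at rest (under 40 mm/s), and the arm is at rest (under 0.06 rad/s) (distance between carrier_bar and seat below 0.01 m and contact force between carrier and stand above 1 N and height (world z) of carrier above 0.02 m and angle between carrier's own z axis and vertical below 0.25 rad and linear speed of carrier below 0.04 m/s and velocity of joint sink between -0.06 and 0.06 rad/s); the robot touches nothing.
It fails at once if the arm sinks or springs up faster than 0.45 rad/s (about 108 mm/s at the saddle), as when the carrier is lowered fast or let go before the arm has settled (velocity of joint sink above 0.45 rad/s or velocity of joint sink below -0.45 rad/s).
It fails at once if the carrier is pressed on the arm with more than 14 N (contact force between carrier and stand above 14 N).
It fails at once if a bystander is moved by more than 20 mm (distance of any of dish, jar, beaker, tweezers, carton, cartridge, bottle from where it was at the start of the episode above 0.02 m).
It also fails if it takes over 64 s, if anything falls off the work surface, if the arm or the gripper's body presses on something with over 40 N, if the wrist force passes 120 N, or if a joint passes its speed limit or range.

## Working session

There is one attempt and no reset: what is moved stays moved. The work goes in short steps, Python scripts to look and compute and a shell command to move; the robot and the scene stay as the last step left them, time stands still between calls to the robot, and variables do not carry over. Pictures are saved under pics/ and viewed, and the job is handed in when it is done.

```bash
ls; mkdir -p pics; cat > h.py <<'E'
from cell import env
import cv2, numpy as np
def shot(cam,fn):
    r=env.read_camera(cam); np.savez('pics/'+fn+'.npz',**{k:np.array(v) for k,v in r.items()})
    cv2.imwrite('pics/'+fn+'.png',cv2.cvtColor(r['pixels'],cv2.COLOR_RGB2BGR)); return r
def load(fn): return np.load('pics/'+fn+'.npz')
def ray(fn,u,v):
    r=load(fn); p=cv2.undistortPoints(np.array([[[u,v]]],float),r['intrinsics'],r['D'])[0,0]
    d=r['R'].T@np.array([p[0],p[1],1]); return -r['R'].T@r['t'], d/np.linalg.norm(d)
def atz(fn,u,v,z):
    c,d=ray(fn,u,v); return c+d*(z-c[2])/d[2]
def tri(*obs):
    A=np.zeros((3,3));b=np.zeros(3);L=[]
    for fn,u,v in obs:
        c,d=ray(fn,u,v);P=np.eye(3)-np.outer(d,d);A+=P;b+=P@c;L.append((c,d))
    X=np.linalg.solve(A,b); return X,[np.linalg.norm((np.eye(3)-np.outer(d,d))@(X-c)) for c,d in L]
def proj(fn,X):
    r=load(fn); return cv2.projectPoints(np.array([X],float),cv2.Rodrigues(r['R'])[0],r['t'],r['intrinsics'],r['D'])[0].ravel()
def crop(fn,u0,v0,u1,v1,s,out):
    im=cv2.imread('pics/'+fn+'.png')[v0:v1,u0:u1]; cv2.imwrite('pics/'+out+'.png',cv2.resize(im,None,fx=s,fy=s,interpolation=cv2.INTER_CUBIC))
E
python3 - <<'E'
from h import *
for c in ('scene','side','wrist'):
    r=shot(c,c+'0'); print(c,-r['R'].T@r['t'],r['R'][2],r['D'])
print(env.get_obs())
E
```

```text
pics
scene [0.91283436 0.68024508 1.06050162] [-0.28009962 -0.5884057  -0.75850045] [-0.08860835  0.          0.          0.          0.        ]
side [ 0.33610106 -1.05632348  1.14981122] [ 0.14481314  0.73495922 -0.66246818] [0.00259778 0.         0.         0.         0.        ]
wrist [ 0.22256647 -0.61439192  0.38517167] [-0.2535274  -0.05966672 -0.96548627] [-0.03479315  0.          0.          0.          0.        ]
{'time_s': 0.15, 'qpos': array([77.23956913, 18.42956805, -4.01554703, 83.15880649,  1.29400698,
       78.54044751, -3.25934302]), 'joint_velocities': array([-0.03835032, -0.09444351, -0.06998533, -0.21860208, -0.00592878,
       -0.00621453, -0.04968763]), 'effort': array([ 2.73997836e-05, -4.91791284e+01, -4.04622182e-01, -3.12878573e+01,
       -6.40400592e-02,  4.04182181e-02,  1.05093889e-04]), 'tool_pos': array([ 0.15236585, -0.63149961,  0.24671008]), 'tool_rot': array([-1.79916339e+02,  4.05853078e-03,  1.35703002e+01]), 'force': array([ 0.02474313, -0.26222101,  0.34220762]), 'wrist_torque': array([-0.01793983, -0.02305142,  0.01499952]), 'grip_width': 0.08717791891055218}
```

View pics/scene0.png

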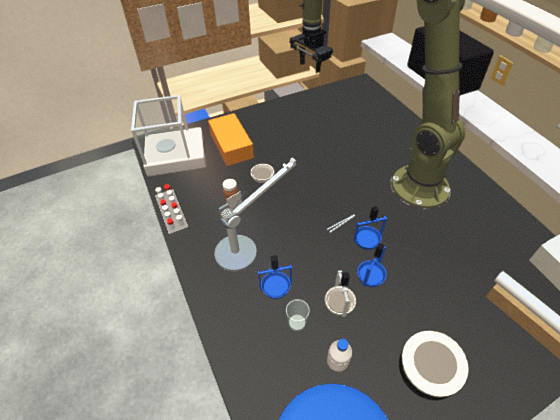

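View pics/side0.png

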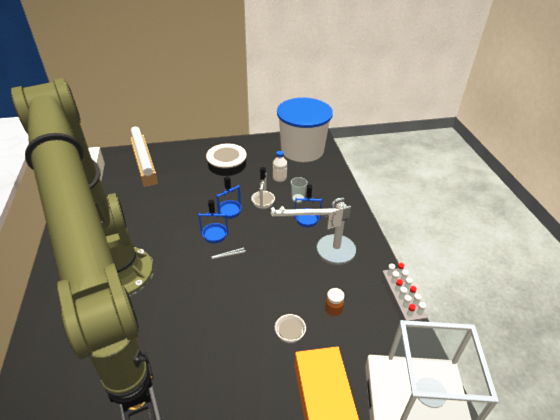

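View pics/wrist0.png

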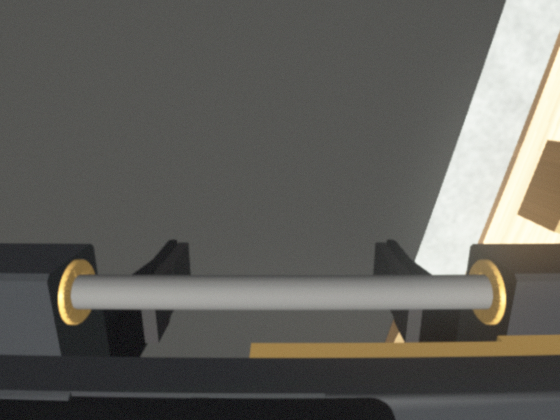

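```bash
python3 - <<'E'
from h import *
crop('scene0',310,190,410,325,6,'c1'); crop('side0',190,150,290,270,6,'c2'); crop('scene0',195,145,315,275,6,'c3'); crop('side0',260,170,370,270,7,'c4')
E
```

```text
(no output)
```

View pics/c1.png

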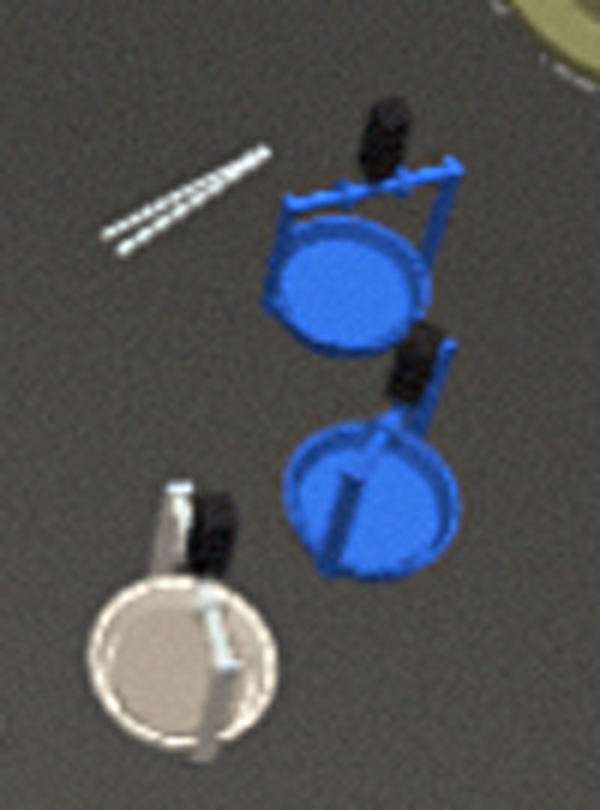

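View pics/c2.png

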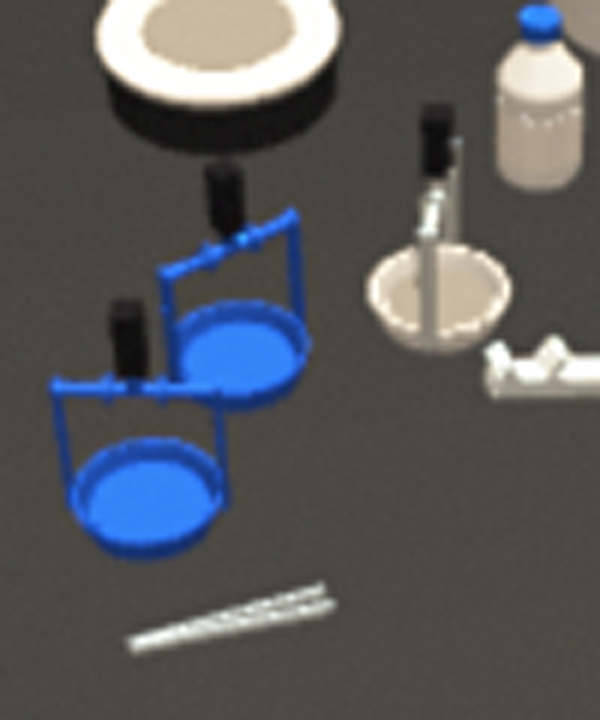

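View pics/c3.png

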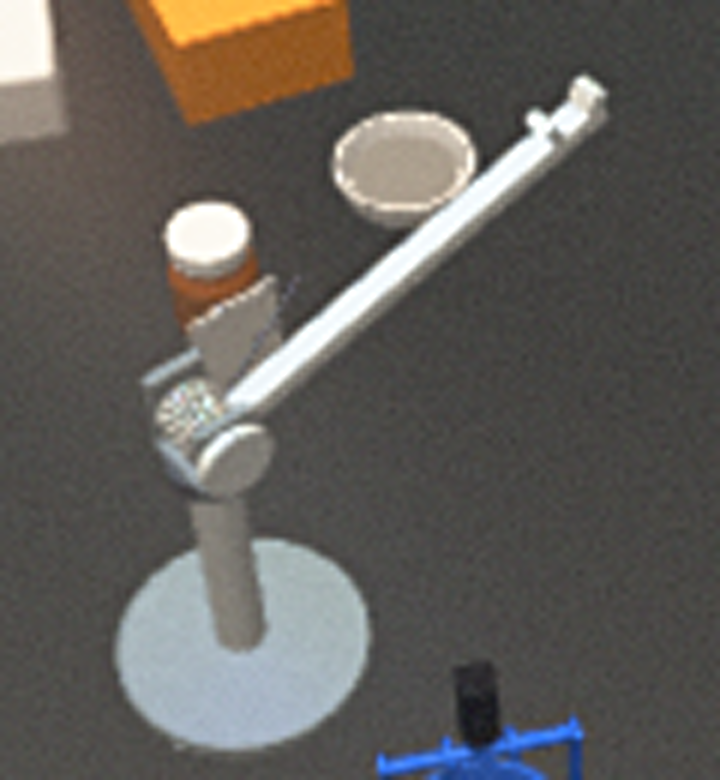

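View pics/c4.png

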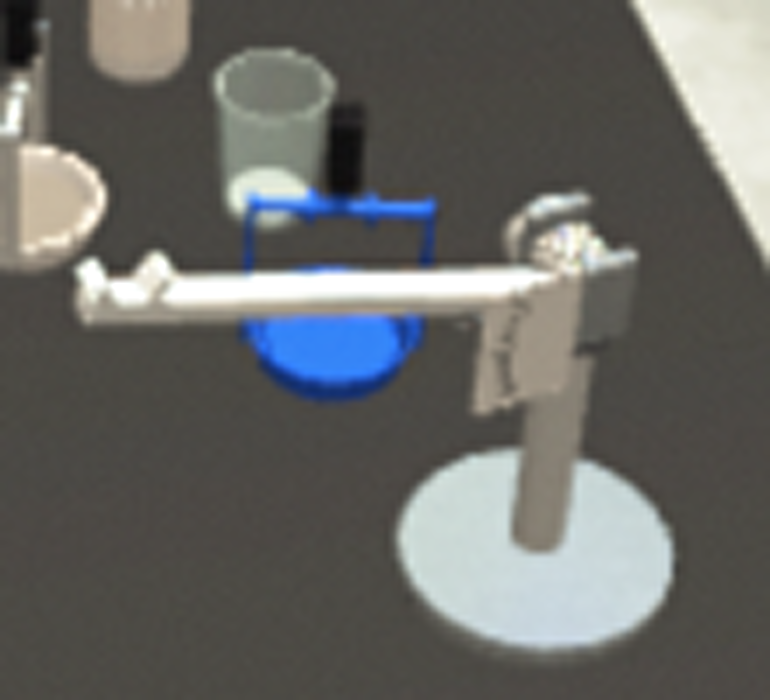

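```bash
python3 - <<'E'
from h import *
S=lambda x,y:('scene0',310+x/6,190+y/6); D=lambda x,y:('side0',190+x/6,150+y/6)
S3=lambda x,y:('scene0',195+x/6,145+y/6); D4=lambda x,y:('side0',260+x/7,170+y/7)
def P(n,*o):
    X,r=tri(*o); print(n,X.round(4),np.round(r,4)); return X
P('grip',S(213,534),D(437,140))
P('bar',S(205,576),D(443,187))
a=P('end far',S(180,487),D(456,145)); b=P('end near',S(230,665),D(430,228)); d=b-a
print(np.linalg.norm(d),np.degrees(np.arctan2(d[1],d[0])))
P('dish rim c',S(182,660),D(439,292))
s=P('seat',S3(567,112),D4(122,286))
P('endcheek',S3(588,85),D4(92,268)); P('cheek2',S3(541,122),D4(153,262))
p=P('pivot',S3(215,425),D4(560,275))
f=[atz(*S3(243,643),0.01),atz(*D4(536,547),0.01)];print('foot',f)
d=p-s; print(np.linalg.norm(d[:2]),np.degrees(np.arctan2(d[1],d[0])))
d=f[0]-s; print(np.linalg.norm(d[:2]),np.degrees(np.arctan2(d[1],d[0])))
d=f[1]-s; print(np.linalg.norm(d[:2]),np.degrees(np.arctan2(d[1],d[0])))
for n,z,o in [('dish',.02,('scene0',262,172)),('beak',.085,('scene0',297,310)),('bottle',.13,('scene0',343,345)),('blue top',.146,S(385,140)),('blue2',.146,S(413,362)),('blue3',.146,('scene0',274.5,263)),('jar',.075,('scene0',230,184)),('carton',.075,('scene0',232,135)),('cartr',.055,('scene0',434,362)),('bluebin',.0,('scene0',330,400)),('tweez',0,('scene0',342,223))]:
    print(n,atz(*o,z).round(3))
E
```

```text
grip [0.539  0.2786 0.1418] [0.0017 0.0017]
bar [0.5407 0.2791 0.104 ] [0.0035 0.0035]
end far [0.546  0.2559 0.1542] [0.0032 0.0032]
end near [0.5352 0.3037 0.0515] [0.0038 0.0038]
0.1137913159377888 102.77141597294953
dish rim c [0.5391 0.2778 0.0158] [0.0013 0.0013]
seat [ 0.528  -0.082   0.2669] [0.0004 0.0004]
endcheek [ 0.5152 -0.0827  0.2797] [0.0001 0.0001]
cheek2 [ 0.5442 -0.0757  0.2725] [0.001 0.001]
pivot [ 0.7483 -0.0296  0.1942] [0.0006 0.0006]
foot [array([ 0.75491187, -0.02753142,  0.01      ]), array([ 0.75564198, -0.03201939,  0.01      ])]
0.22640741977242507 13.376378979012415
0.2333147109856682 13.488131730432997
0.23302201583699578 12.373118369568646
dish [ 0.525 -0.325  0.02 ]
beak [0.685 0.277 0.085]
bottle [0.637 0.43  0.13 ]
blue top [0.334 0.123 0.146]
blue2 [0.403 0.244 0.146]
blue3 [0.69  0.147 0.146]
jar [ 0.674 -0.268  0.075]
carton [ 0.567 -0.527  0.075]
cartr [0.426 0.561 0.055]
bluebin [0.706 0.507 0.   ]
tweez [0.37  0.019 0.   ]
```

```bash
python3 - <<'E'
from h import *
S=lambda x,y:('scene0',310+x/6,190+y/6); D=lambda x,y:('side0',190+x/6,150+y/6)
def P(n,*o):
    X,r=tri(*o); print(n,X.round(4),np.round(r,4)); return X
a=P('lowy',S(180,487),D(430,228)); b=P('highy',S(230,665),D(456,145)); d=b-a
print(np.linalg.norm(d),np.degrees(np.arctan2(d[1],d[0])),(a+b)/2)
E
python3 -m creep '[{"tz":-0.05},{"tz":-0.05},{"tz":-0.05},{"tx":0.045,"ty":0.0}]' 0.087 20
```

```text
lowy [0.5261 0.2341 0.1072] [0.0025 0.0025]
highy [0.5557 0.3231 0.1038] [0.0045 0.0045]
0.09378788600772203 71.63264343047048 [0.54089535 0.27857671 0.10550637]$[0]: bad value
```

```bash
python3 -m creep '[{"tx":0,"ty":0,"tz":-0.05,"rx":0,"ry":0,"rz":0}]' 0.087 20
```

```text
time_s: 0.28
tool_pos: [0.1517, -0.6295, 0.2927]
tool_rot: [-179.4, 0.0, 13.6]
force: [0.2, -1.0, 1.8]
grip_width: 0.0873
```

```bash
python3 -m creep '[{"tx":0,"ty":0,"tz":-0.05,"rx":0,"ry":0,"rz":0},{"tx":0.02,"ty":-0.01,"tz":-0.05,"rx":0,"ry":0,"rz":0},{"tx":0.049,"ty":-0.022,"tz":-0.02,"rx":0,"ry":0,"rz":0},{"tx":0.049,"ty":-0.022,"tz":0,"rx":0,"ry":0,"rz":0},{"tx":0.049,"ty":-0.022,"tz":0,"rx":0,"ry":0,"rz":0},{"tx":0.049,"ty":-0.022,"tz":0,"rx":0,"ry":0,"rz":0},{"tx":0.049,"ty":-0.022,"tz":0,"rx":0,"ry":0,"rz":0},{"tx":0.049,"ty":-0.022,"tz":0,"rx":0,"ry":0,"rz":0},{"tx":0.03,"ty":-0.022,"tz":0,"rx":0,"ry":0,"rz":0}]'; python3 -c "
from h import *
o=env.get_obs();print(o['tool_pos'],o['qpos'],o['joint_velocities'].round(1))"
```

```text
time_s: 1.4
tool_pos: [0.4506, -0.3893, 0.4169]
tool_rot: [-179.9, -0.0, 13.7]
force: [-0.3, -0.1, -0.4]
grip_width: 0.0871
[ 0.45058368 -0.38934968  0.41690449] [ 52.40465892  11.25783242 -17.19315053  73.30482626   3.26626478
  95.96182009 -40.396366  ] [-18.5  -1.3  -9.7   1.9   2.5   0.  -29.2]
```

```bash
python3 -m creep '[{"tx":0.018,"ty":-0.047,"tz":0,"rx":0,"ry":0,"rz":0},{"tx":0.018,"ty":-0.047,"tz":0,"rx":0,"ry":0,"rz":0},{"tx":0.018,"ty":-0.047,"tz":0,"rx":0,"ry":0,"rz":0},{"tx":0.018,"ty":-0.047,"tz":0,"rx":0,"ry":0,"rz":0},{"tx":0.018,"ty":-0.047,"tz":0,"rx":0,"ry":0,"rz":0},{"tx":0.018,"ty":-0.047,"tz":0,"rx":0,"ry":0,"rz":0},{"tx":0.018,"ty":-0.047,"tz":0,"rx":0,"ry":0,"rz":0},{"tx":0.018,"ty":-0.047,"tz":0,"rx":0,"ry":0,"rz":0},{"tx":0.0175,"ty":-0.044,"tz":0,"rx":0,"ry":0,"rz":0},{"tx":0.0175,"ty":-0.044,"tz":0,"rx":0,"ry":0,"rz":0},{"tx":0.0175,"ty":-0.044,"tz":0,"rx":0,"ry":0,"rz":0},{"tx":0.0175,"ty":-0.044,"tz":-0.01,"rx":0,"ry":0,"rz":0},{"tx":0.0175,"ty":-0.044,"tz":-0.01,"rx":0,"ry":0,"rz":0},{"tx":0.0,"ty":-0.02,"tz":0,"rx":0,"ry":0,"rz":8},{"tx":0,"ty":0,"tz":0,"rx":0,"ry":0,"rz":8},{"tx":0,"ty":0,"tz":0,"rx":0,"ry":0,"rz":8},{"tx":0,"ty":0,"tz":0,"rx":0,"ry":0,"rz":8},{"tx":0,"ty":0,"tz":0,"rx":0,"ry":0,"rz":0}]'; python3 -c "
from h import *
shot('wrist','w1');shot('scene','s1')
o=env.get_obs();print(o['tool_pos'],o['tool_rot'],o['qpos'],o['force'],o['joint_velocities'].round(1))"
```

```text
time_s: 3.65
tool_pos: [0.5289, 0.2613, 0.4372]
tool_rot: [180.0, 0.0, -18.3]
force: [0.0, 0.4, -0.3]
grip_width: 0.0871
[0.52885905 0.26134231 0.43730671] [ 1.79979170e+02  1.44563534e-02 -1.82869599e+01] [   6.42065949   14.25201157  -44.97628888   70.71065208   10.14655076
   98.98829399 -144.35006617] [0.00766702 0.09799025 0.27373538] [ 0.2 -0.  -0.2 -0.2 -0.   0.1 -0.4]
```

View pics/w1.png

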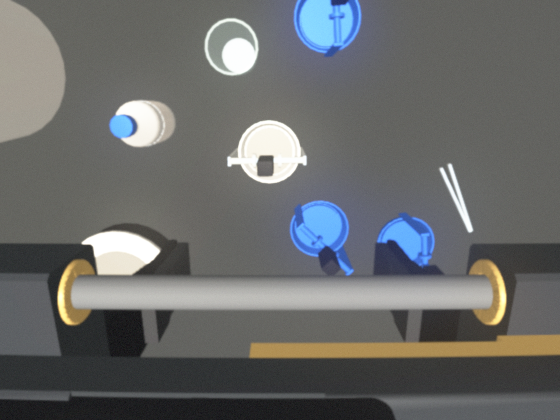

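View pics/s1.png

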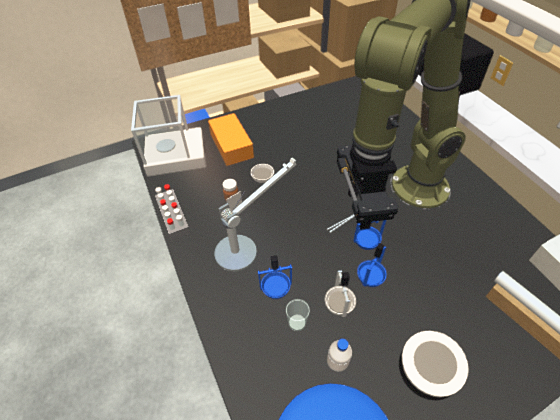

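```bash
python3 - <<'E'
from h import *
crop('w1',220,110,320,195,7,'cw1')
E
```

```text
(no output)
```

View pics/cw1.png

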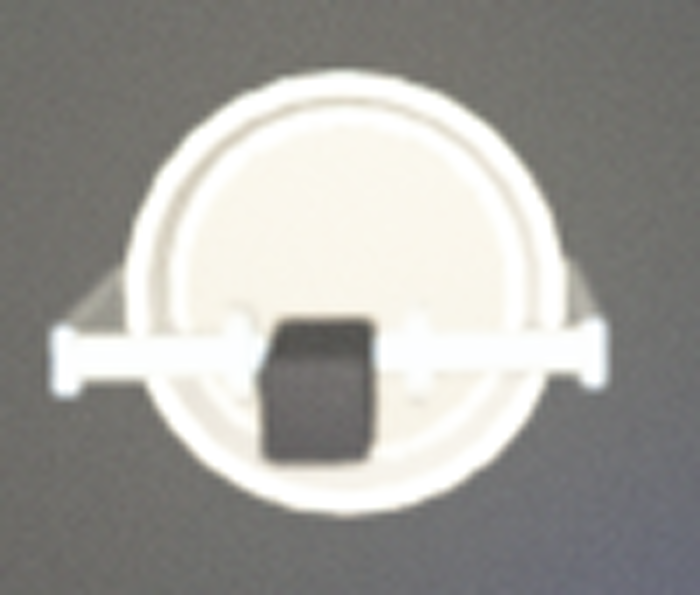

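```bash
python3 - <<'E'
from h import *
W=lambda x,y:('w1',220+x/7,110+y/7)
a=atz(*W(66,360),.104);b=atz(*W(594,353),.104);d=a-b
print(a,b,np.linalg.norm(d),np.degrees(np.arctan2(d[1],d[0])),(a+b)/2)
print(atz(*W(319,413),.170),atz(*W(346,292),.022))
t=np.array([.540,.279])-np.array([.5289,.2613]);c,s=np.cos(np.radians(-18.29)),np.sin(np.radians(-18.29))
for g in [(.540,.279),tuple(((a+b)/2)[:2])]:
    t=np.array(g)-np.array([.52886,.26134]); print(g,c*t[0]+s*t[1], s*t[0]-c*t[1])
E
```

```text
[0.55275682 0.32394754 0.104     ] [0.52358616 0.2323394  0.104     ] 0.09614040993252018 72.33703436391488 [0.53817149 0.27814347 0.104     ]
[0.53854047 0.2772679  0.17      ] [0.53976749 0.2771341  0.022     ]
(0.54, 0.279) 0.005035029834481381 -0.020263851424788024
(np.float64(0.5381714898196073), np.float64(0.2781434719920915)) 0.0035676969003533366 -0.018876759586244192
```

```bash
python3 -m creep '[{"tx":0.004,"ty":-0.019,"tz":0.02,"rx":0,"ry":0,"rz":0},{"tx":0,"ty":0,"tz":0.05,"rx":0,"ry":0,"rz":0},{"tx":0,"ty":0,"tz":0.05,"rx":0,"ry":0,"rz":0},{"tx":0,"ty":0,"tz":0.05,"rx":0,"ry":0,"rz":0},{"tx":0,"ty":0,"tz":0.05,"rx":0,"ry":0,"rz":0},{"tx":0,"ty":0,"tz":0.035,"rx":0,"ry":0,"rz":0},{"tx":0,"ty":0,"tz":0.02,"rx":0,"ry":0,"rz":0},{"tx":0,"ty":0,"tz":0.01,"rx":0,"ry":0,"rz":0},{"tx":0,"ty":0,"tz":0,"rx":0,"ry":0,"rz":0},{"tx":0,"ty":0,"tz":0,"rx":0,"ry":0,"rz":0}]'; python3 -c "
from h import *
shot('wrist','w2');shot('side','d2')
o=env.get_obs();print(o['tool_pos'],o['tool_rot'],o['force'])
for i in range(5): env.read_camera('side');print(env.get_obs()['force'])"
```

```text
time_s: 5.0
tool_pos: [0.5395, 0.2788, 0.1539]
tool_rot: [-179.9, -0.1, -18.4]
force: [0.6, 0.5, -0.7]
grip_width: 0.0871
[0.539458   0.27854746 0.15384831] [-1.79918520e+02 -1.08024637e-01 -1.84346151e+01] [ 0.44601147  1.11348545 -0.62104867]
[ 0.0919897   0.83549242 -0.79030233]
[0.08708667 0.04120392 0.48103339]
[-0.30790821  0.74427381 -0.95931564]
[-0.6110165  -0.37742444 -0.66810828]
[-0.5121439   1.31675625 -0.32752754]
```

View pics/w2.png

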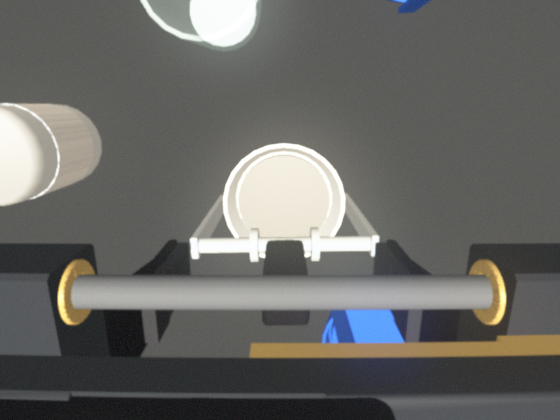

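View pics/d2.png

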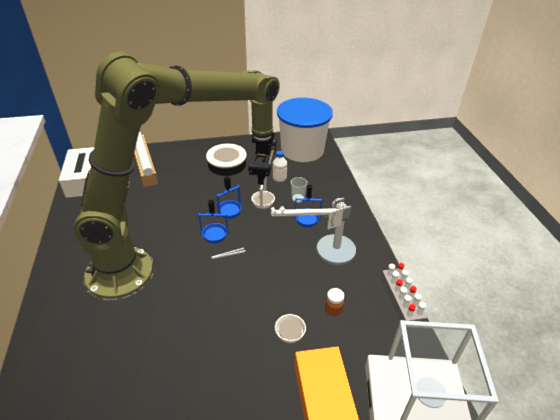

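```bash
python3 -m creep '[{"tx":0,"ty":0,"tz":0.001,"rx":0,"ry":0,"rz":0},{"tx":0,"ty":0,"tz":0,"rx":0,"ry":0,"rz":0},{"tx":0,"ty":0,"tz":0,"rx":0,"ry":0,"rz":0},{"tx":0,"ty":0,"tz":0,"rx":0,"ry":0,"rz":0},{"tx":0,"ty":0,"tz":0,"rx":0,"ry":0,"rz":0},{"tx":0,"ty":0,"tz":0,"rx":0,"ry":0,"rz":0},{"tx":0,"ty":0,"tz":0,"rx":0,"ry":0,"rz":0},{"tx":0,"ty":0,"tz":0,"rx":0,"ry":0,"rz":0}]' 0.0 20; python3 -c "
from h import *
o=env.get_obs();print(o['tool_pos'],o['force'],o['grip_width'])"
```

```text
time_s: 6.35
tool_pos: [0.5386, 0.278, 0.1514]
tool_rot: [180.0, 0.0, -18.4]
force: [-0.4, -0.0, -0.5]
grip_width: 0.0177
[0.53856997 0.27803074 0.15143884] [-0.41317905 -0.02655498 -0.50702626] 0.017679660737300203
```

```bash
python3 -m creep '[{"tx":0,"ty":0,"tz":-0.01,"rx":0,"ry":0,"rz":0},{"tx":0,"ty":0,"tz":-0.02,"rx":0,"ry":0,"rz":0},{"tx":0,"ty":0,"tz":-0.035,"rx":0,"ry":0,"rz":0},{"tx":0,"ty":0,"tz":-0.035,"rx":0,"ry":0,"rz":0},{"tx":0,"ty":0,"tz":-0.035,"rx":0,"ry":0,"rz":0},{"tx":0,"ty":0,"tz":-0.035,"rx":0,"ry":0,"rz":0},{"tx":0,"ty":0,"tz":-0.02,"rx":0,"ry":0,"rz":0},{"tx":0,"ty":0,"tz":-0.01,"rx":0,"ry":0,"rz":0},{"tx":0,"ty":0,"tz":0,"rx":0,"ry":0,"rz":0}]'; python3 -c "
from h import *
o=env.get_obs();print(o['tool_pos'],o['force'],o['grip_width'])
shot('side','d3')
F=[]
for i in range(10): env.read_camera('side');F.append(env.get_obs()['force'])
print(np.mean(F,0),np.std(F,0))"
```

```text
time_s: 7.48
tool_pos: [0.5387, 0.2783, 0.3522]
tool_rot: [-180.0, -0.0, -18.4]
force: [-0.0, 0.7, -4.0]
grip_width: 0.0182
[0.53873107 0.27833604 0.35223038] [-0.02288334  0.67615241 -3.99070134] 0.01816439249243767
[ 0.236711   -0.06339036 -4.52120374] [0.51649536 0.54008168 0.36811595]
```

View pics/d3.png

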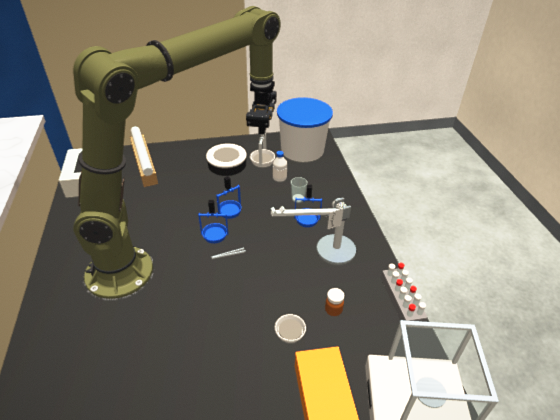

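```bash
python3 -m creep '[{"tx":-0.003,"ty":0.02,"tz":0,"rx":0,"ry":0,"rz":0},{"tx":-0.003,"ty":0.035,"tz":0,"rx":0,"ry":0,"rz":0},{"tx":-0.003,"ty":0.035,"tz":0,"rx":0,"ry":0,"rz":0},{"tx":-0.003,"ty":0.035,"tz":0,"rx":0,"ry":0,"rz":0},{"tx":-0.003,"ty":0.035,"tz":0,"rx":0,"ry":0,"rz":0},{"tx":-0.003,"ty":0.035,"tz":0,"rx":0,"ry":0,"rz":0},{"tx":-0.003,"ty":0.035,"tz":0,"rx":0,"ry":0,"rz":0},{"tx":0,"ty":0.018,"tz":0,"rx":0,"ry":0,"rz":0},{"tx":0,"ty":0,"tz":0,"rx":0,"ry":0,"rz":-5},{"tx":0,"ty":0,"tz":0,"rx":0,"ry":0,"rz":-6},{"tx":0,"ty":0,"tz":0,"rx":0,"ry":0,"rz":-6},{"tx":0,"ty":0,"tz":0,"rx":0,"ry":0,"rz":-6},{"tx":0,"ty":0,"tz":0,"rx":0,"ry":0,"rz":-5},{"tx":0,"ty":0,"tz":0,"rx":0,"ry":0,"rz":-3.6},{"tx":-0.0055,"ty":0.025,"tz":0,"rx":0,"ry":0,"rz":0},{"tx":-0.0055,"ty":0.025,"tz":0,"rx":0,"ry":0,"rz":0},{"tx":-0.0055,"ty":0.025,"tz":0,"rx":0,"ry":0,"rz":0},{"tx":-0.0055,"ty":0.025,"tz":0,"rx":0,"ry":0,"rz":0},{"tx":-0.0055,"ty":0.02,"tz":0,"rx":0,"ry":0,"rz":0},{"tx":0,"ty":0,"tz":0,"rx":0,"ry":0,"rz":0}]'; python3 -c "
from h import *
o=env.get_obs();print(o['tool_pos'],o['tool_rot'],o['qpos'],o['force'],o['grip_width'])
[shot(c,c+'4') for c in ('side','scene','wrist')]
crop('scene4',250,110,390,215,5,'e1');crop('side4',210,150,320,240,7,'e2')"
```

```text
time_s: 10.52
tool_pos: [0.4407, -0.0752, 0.3514]
tool_rot: [180.0, 0.0, 13.0]
force: [0.3, -0.5, -4.3]
grip_width: 0.0178
[ 0.44069308 -0.07518253  0.35144786] [1.79971109e+02 2.06512265e-02 1.29962192e+01] [ 29.96493163  -7.90439294 -20.95436613  99.42720915  -2.78617936
  87.97102636 -67.71206019] [ 0.30249157 -0.46860853 -4.25805245] 0.017810141369626817
```

View pics/e1.png

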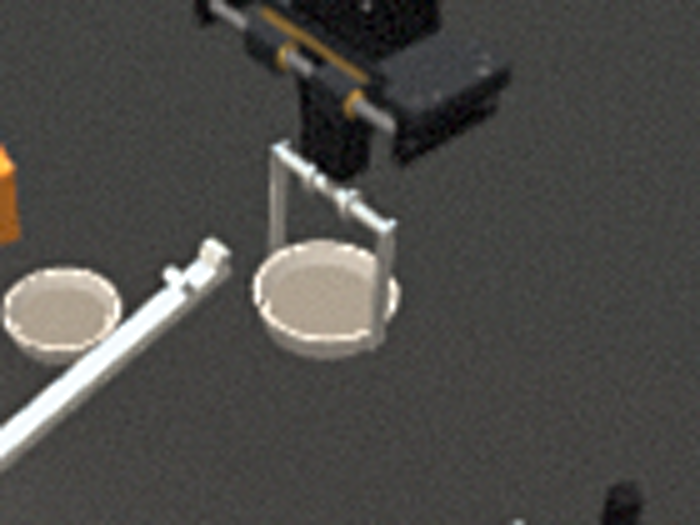

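View pics/e2.png

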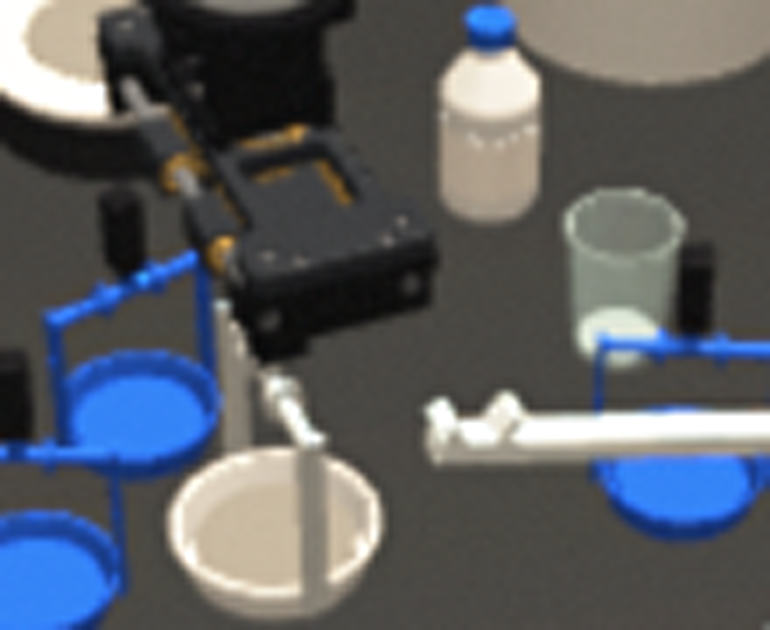

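View pics/wrist4.png

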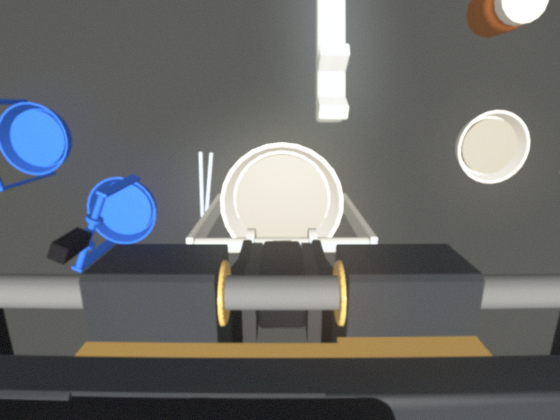

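```bash
python3 - <<'E'
from h import *
S=lambda x,y:('scene4',250+x/5,110+y/5); D=lambda x,y:('side4',210+x/7,150+y/7)
def P(n,*o):
    X,r=tri(*o); print(n,X.round(4),np.round(r,4)); return X
s=P('seat3',S(197,267),D(468,430),('wrist4',332,83)); s2=P('seat2',S(197,267),D(468,430))
b=P('bar',S(330,191),D(270,372))
e1=P('e lowy',S(280,150),D(318,440));e2=P('e highy',S(388,225),D(222,305));d=e2-e1
print(np.degrees(np.arctan2(d[1],d[0])),(e1+e2)/2)
print('wrist seat at z.271',atz('wrist4',332,83,.271)); 
q=atz('wrist4',331,8,.265-.0);print(q)
for z in(.267,.271,.275):print(atz('wrist4',333,115,z+.012))
print('bar from wrist',atz('wrist4',197,240,.304),atz('wrist4',367,240,.304))
print(proj('wrist4',[.528,-.082,.271]),proj('scene4',[.528,-.082,.271]),proj('side4',[.528,-.082,.271]),proj('wrist4',[.755,-.03,.2]))
E
```

```text
seat3 [ 0.5281 -0.0823  0.2663] [0.0011 0.0018 0.0024]
seat2 [ 0.5267 -0.0837  0.2662] [0.0003 0.0003]
bar [ 0.4426 -0.0728  0.3025] [0.0003 0.0003]
e lowy [ 0.4542 -0.1192  0.3039] [0.0023 0.0023]
e highy [ 0.4282 -0.0282  0.3049] [0. 0.]
105.96285788421011 [ 0.44119563 -0.07369646  0.30438415]
wrist seat at z.271 [ 0.52980131 -0.08076978  0.271     ]
[ 0.5687625  -0.07061334  0.265     ]
[ 0.51286631 -0.08480156  0.279     ]
[ 0.51283564 -0.08425446  0.283     ]
[ 0.51280496 -0.08370736  0.287     ]
bar from wrist [ 0.43359908 -0.02779154  0.304     ] [ 0.45424102 -0.11605101  0.304     ]
[333.27771584  86.7650955 ] [289.36771651 162.69053618] [277.2998295  209.82663521] [ 329.66893574 -288.08435473]
```

```bash
python3 -m creep '[{"tx":0,"ty":0.013,"tz":0,"rx":0,"ry":0,"rz":0},{"tx":0,"ty":0.014,"tz":0,"rx":0,"ry":0,"rz":0},{"tx":0.007,"ty":0,"tz":0,"rx":0,"ry":0,"rz":0},{"tx":0.012,"ty":0,"tz":0,"rx":0,"ry":0,"rz":0},{"tx":0.012,"ty":0,"tz":0,"rx":0,"ry":0,"rz":0},{"tx":0.012,"ty":0,"tz":0,"rx":0,"ry":0,"rz":0},{"tx":0.012,"ty":0,"tz":0,"rx":0,"ry":0,"rz":0},{"tx":0.012,"ty":0,"tz":0,"rx":0,"ry":0,"rz":0},{"tx":0.01,"ty":0,"tz":0,"rx":0,"ry":0,"rz":0},{"tx":0.006,"ty":0,"tz":0,"rx":0,"ry":0,"rz":0},{"tx":0,"ty":0,"tz":0,"rx":0,"ry":0,"rz":0},{"tx":0,"ty":0,"tz":0,"rx":0,"ry":0,"rz":0}]'; python3 -c "
from h import *
o=env.get_obs();print(o['tool_pos'],o['tool_rot'],o['force'],o['grip_width'])
[shot(c,c+'5') for c in ('side','scene','wrist')]
crop('scene5',220,110,340,210,6,'f1');crop('side5',240,150,340,240,8,'f2');crop('wrist5',180,130,400,270,3.5,'f3')"
```

```text
time_s: 12.18
tool_pos: [0.5276, -0.0812, 0.3516]
tool_rot: [180.0, 0.0, 13.2]
force: [0.1, -0.3, -4.5]
grip_width: 0.0181
[ 0.52763752 -0.08119862  0.35156198] [1.79986789e+02 2.36744187e-02 1.31506440e+01] [ 0.06657583 -0.29337609 -4.47337293] 0.018056402865241607
```

View pics/f1.png

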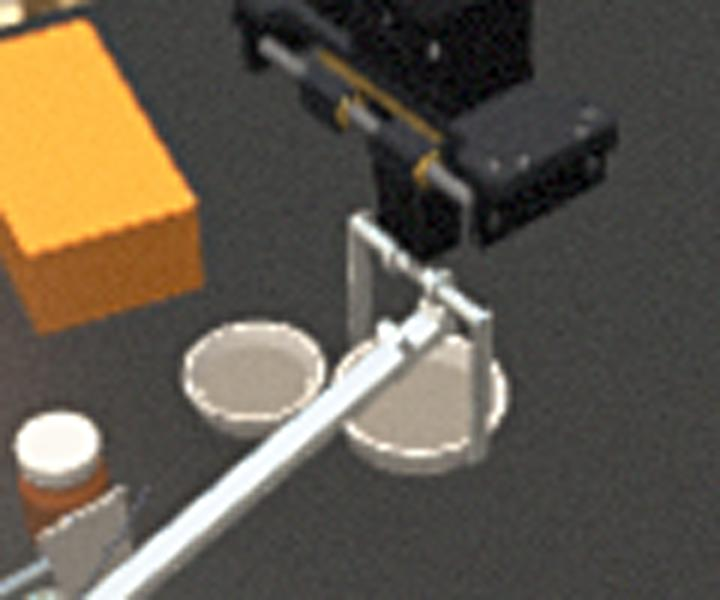

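View pics/f2.png

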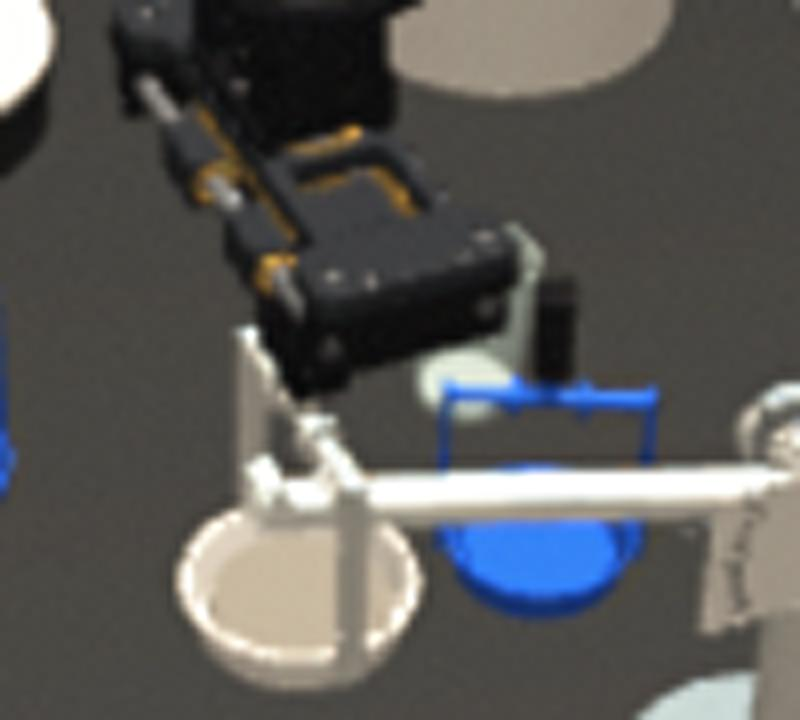

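View pics/f3.png

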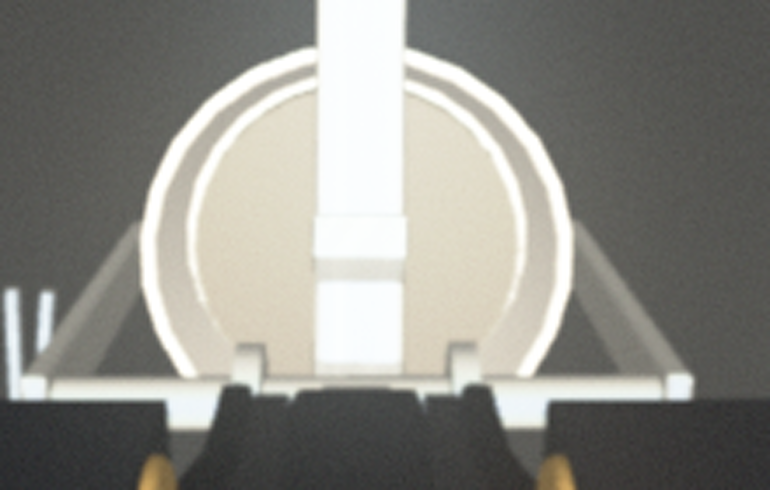

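```bash
python3 - <<'E'
from h import *
S=lambda x,y:('scene5',220+x/6,110+y/6); D=lambda x,y:('side5',240+x/8,150+y/8)
def P(n,*o):
    X,r=tri(*o); print(n,X.round(4),np.round(r,4)); return X
e1=P('e lowy',S(358,217),D(355,475));e2=P('e highy',S(487,315),D(243,332));print((e1+e2)/2)
# predicted: bar at TCP xy, height .3036
T=np.array([.5276,-.0812,.3036]);u=np.array([np.cos(np.radians(103.15)),np.sin(np.radians(103.15)),0])
for k in(-.0475,0,.0475):
    a=proj('scene5',T+k*u);b=proj('side5',T+k*u);print(k,(a-[220,110])*6,(b-[240,150])*8)
# cheek near edges in wrist: bottom edge of pivot-side cheek, arm tip
for uv in[(360,258),(360,283),(360,368)]:
    print([atz('wrist5',180+uv[0]/3.5,130+uv[1]/3.5,z).round(4) for z in(.26,.265,.27,.28)])
E
```

```text
e lowy [ 0.5399 -0.1248  0.3084] [0.0005 0.0005]
e highy [ 0.5146 -0.0338  0.3057] [0.0006 0.0006]
[ 0.52724722 -0.07929199  0.30704314]
-0.0475 [357.482504   220.43680284] [350.67093535 489.8873978 ]
0 [417.6946297  268.37899495] [297.89457306 411.62278419]
0.0475 [480.58852096 318.53021649] [247.67747205 337.1531971 ]
[array([ 0.5388, -0.0793,  0.26  ]), array([ 0.5401, -0.0789,  0.265 ]), array([ 0.5414, -0.0786,  0.27  ]), array([ 0.5439, -0.078 ,  0.28  ])]
[array([ 0.5342, -0.0803,  0.26  ]), array([ 0.5356, -0.08  ,  0.265 ]), array([ 0.5369, -0.0796,  0.27  ]), array([ 0.5397, -0.079 ,  0.28  ])]
[array([ 0.5181, -0.0841,  0.26  ]), array([ 0.5198, -0.0837,  0.265 ]), array([ 0.5215, -0.0832,  0.27  ]), array([ 0.525 , -0.0824,  0.28  ])]
```

```bash
python3 -m creep '[{"tx":0.001,"ty":0,"tz":0.004,"rx":0,"ry":0,"rz":0},{"tx":0.001,"ty":0,"tz":0.004,"rx":0,"ry":0,"rz":0},{"tx":0,"ty":0,"tz":0.004,"rx":0,"ry":0,"rz":0},{"tx":0,"ty":0,"tz":0.004,"rx":0,"ry":0,"rz":0},{"tx":0,"ty":0,"tz":0.003,"rx":0,"ry":0,"rz":0},{"tx":0,"ty":0,"tz":0.002,"rx":0,"ry":0,"rz":0},{"tx":0,"ty":0,"tz":0,"rx":0,"ry":0,"rz":0}]'; python3 -c "
from h import *
o=env.get_obs();print(o['tool_pos'],o['tool_rot'],o['force'],o['grip_width'])
[shot(c,c+'6') for c in ('side','scene')]
crop('scene6',250,130,320,190,10,'f1');crop('side6',250,180,320,240,10,'f2')"
```

```text
time_s: 13.2
tool_pos: [0.5298, -0.0806, 0.3304]
tool_rot: [180.0, 0.0, 13.2]
force: [0.2, -0.5, -5.0]
grip_width: 0.018
[ 0.5298078  -0.08055999  0.33040433] [1.79999038e+02 1.21987649e-02 1.31660210e+01] [ 0.24093727 -0.53334477 -4.99256856] 0.018025473540849452
```

View pics/f1.png

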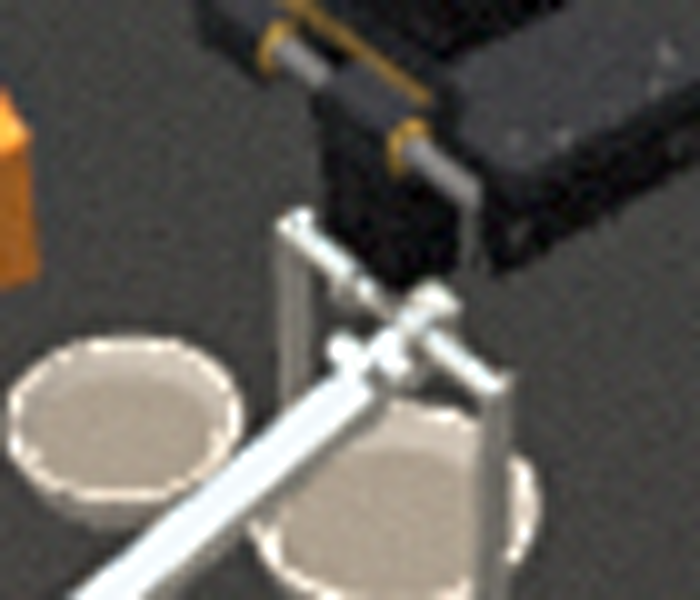

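View pics/f2.png

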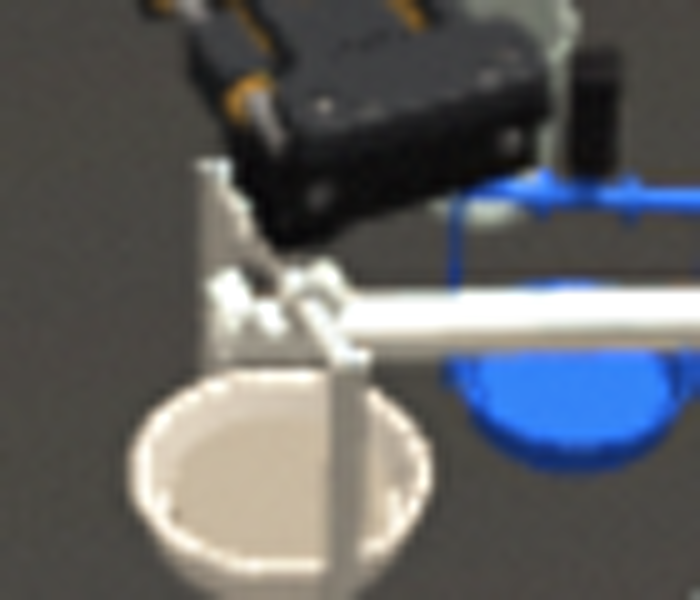

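```bash
python3 -m creep '[{"tx":0,"ty":0,"tz":0.002,"rx":0,"ry":0,"rz":0},{"tx":0,"ty":0,"tz":0.002,"rx":0,"ry":0,"rz":0},{"tx":0,"ty":0,"tz":0.002,"rx":0,"ry":0,"rz":0},{"tx":0,"ty":0,"tz":0.002,"rx":0,"ry":0,"rz":0},{"tx":0,"ty":0,"tz":0.002,"rx":0,"ry":0,"rz":0},{"tx":0,"ty":0,"tz":0,"rx":0,"ry":0,"rz":0}]'; cat > f.py <<'E'
from h import *
import sys
def F(n=8):
    f=[]
    for i in range(n): env.read_camera('side');f.append(env.get_obs()['force'])
    o=env.get_obs();print('t',o['time_s'],o['tool_pos'].round(4),'F',np.mean(f,0).round(2),'se',(np.std(f,0)/n**.5).round(2))
F(int(sys.argv[1]))
for c in ('side','scene'): shot(c,c+sys.argv[2])
A=cv2.imread('pics/scene%s.png'%sys.argv[2])[140:200,250:320];B=cv2.imread('pics/side%s.png'%sys.argv[2])[185:245,250:320]
cv2.imwrite('pics/v%s.png'%sys.argv[2],cv2.resize(np.hstack([A,B]),None,fx=5.7,fy=5.7,interpolation=cv2.INTER_CUBIC))
E
python3 f.py 6 7
```

```text
time_s: 14.05
tool_pos: [0.5297, -0.0805, 0.3203]
tool_rot: [-180.0, 0.0, 13.2]
force: [0.9, -0.2, -4.4]
grip_width: 0.0182
t 14.35 [ 0.5299 -0.0806  0.3206] F [-0.2   0.04 -4.52] se [0.14 0.12 0.04]
```

View pics/v7.png

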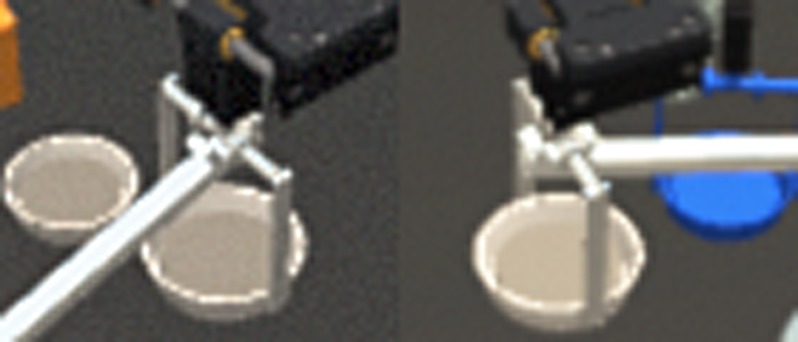

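```bash
python3 -m creep '[{"tx":0,"ty":0,"tz":0.0015,"rx":0,"ry":0,"rz":0},{"tx":0,"ty":0,"tz":0.0015,"rx":0,"ry":0,"rz":0},{"tx":0,"ty":0,"tz":0.0015,"rx":0,"ry":0,"rz":0},{"tx":-0.0005,"ty":0,"tz":0.0015,"rx":0,"ry":0,"rz":0},{"tx":-0.0005,"ty":0,"tz":0.0015,"rx":0,"ry":0,"rz":0},{"tx":-0.0005,"ty":0,"tz":0.0015,"rx":0,"ry":0,"rz":0},{"tx":0,"ty":0,"tz":0,"rx":0,"ry":0,"rz":0}]';python3 f.py 8 8
```

```text
time_s: 15.32
tool_pos: [0.5284, -0.0808, 0.3115]
tool_rot: [180.0, -0.0, 13.2]
force: [1.1, -0.7, -3.0]
grip_width: 0.018
t 15.725 [ 0.5285 -0.0808  0.3116] F [ 0.79  0.37 -3.6 ] se [0.2  0.1  0.08]
```

View pics/v8.png

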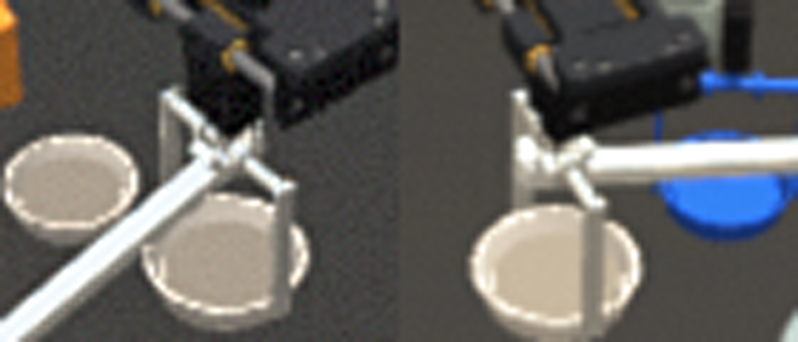

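```bash
python3 -m creep '[{"tx":0,"ty":0,"tz":0.0015,"rx":0,"ry":0,"rz":0},{"tx":-0.0003,"ty":0,"tz":0.0015,"rx":0,"ry":0,"rz":0},{"tx":-0.0003,"ty":0,"tz":0.0015,"rx":0,"ry":0,"rz":0},{"tx":-0.0004,"ty":0,"tz":0.0015,"rx":0,"ry":0,"rz":0},{"tx":-0.0004,"ty":0,"tz":0.0015,"rx":0,"ry":0,"rz":0},{"tx":-0.0004,"ty":0,"tz":0.0015,"rx":0,"ry":0,"rz":0},{"tx":-0.0004,"ty":0,"tz":0.0015,"rx":0,"ry":0,"rz":0},{"tx":-0.0004,"ty":0,"tz":0.0015,"rx":0,"ry":0,"rz":0},{"tx":0,"ty":0,"tz":0,"rx":0,"ry":0,"rz":0}]';python3 f.py 8 9
```

```text
time_s: 16.95
tool_pos: [0.526, -0.0815, 0.2995]
tool_rot: [180.0, -0.0, 13.2]
force: [0.0, 0.5, -3.1]
grip_width: 0.0181
t 17.35 [ 0.526  -0.0815  0.2996] F [ 0.29  0.31 -2.7 ] se [0.18 0.11 0.12]
```

View pics/v9.png

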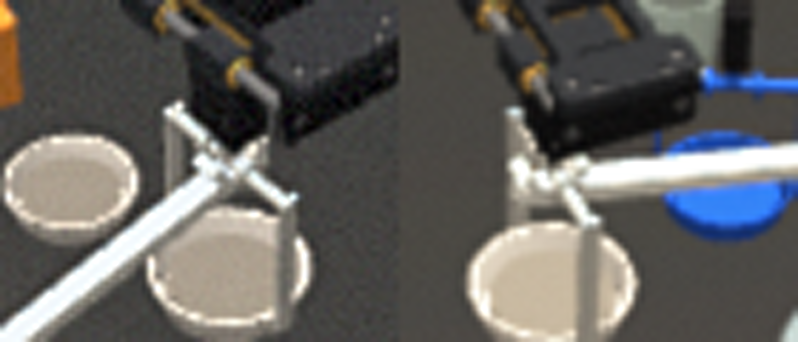

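```bash
python3 -m creep '[{"tx":-0.0003,"ty":0,"tz":0.0016,"rx":0,"ry":0,"rz":0},{"tx":-0.0003,"ty":0,"tz":0.0016,"rx":0,"ry":0,"rz":0},{"tx":-0.0003,"ty":0,"tz":0.0016,"rx":0,"ry":0,"rz":0},{"tx":-0.0003,"ty":0,"tz":0.0016,"rx":0,"ry":0,"rz":0},{"tx":-0.0003,"ty":0,"tz":0.0016,"rx":0,"ry":0,"rz":0},{"tx":-0.0003,"ty":0,"tz":0.0016,"rx":0,"ry":0,"rz":0},{"tx":-0.0003,"ty":0,"tz":0.0016,"rx":0,"ry":0,"rz":0},{"tx":-0.0003,"ty":0,"tz":0.0016,"rx":0,"ry":0,"rz":0},{"tx":-0.0003,"ty":0,"tz":0.0016,"rx":0,"ry":0,"rz":0},{"tx":-0.0003,"ty":0,"tz":0.0016,"rx":0,"ry":0,"rz":0},{"tx":0,"ty":0,"tz":0,"rx":0,"ry":0,"rz":0}]';python3 f.py 8 10
```

```text
time_s: 18.82
tool_pos: [0.5231, -0.0821, 0.2835]
tool_rot: [180.0, -0.0, 13.2]
force: [1.9, 1.2, -3.3]
grip_width: 0.0179
t 19.225 [ 0.523  -0.0821  0.2836] F [ 1.88  0.43 -1.96] se [0.1 0.2 0.2]
```

View pics/v10.png

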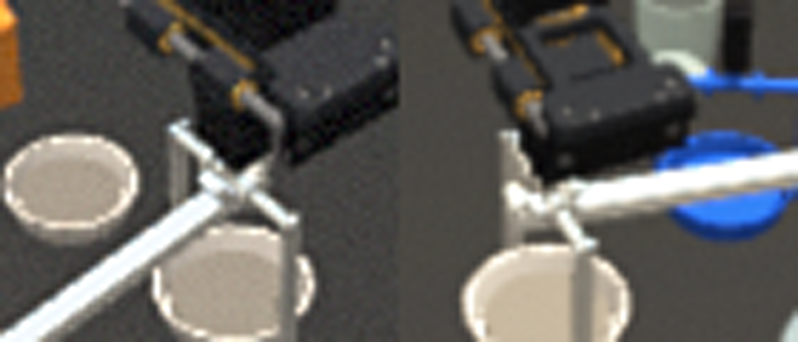

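```bash
python3 -m creep '[{"tx":0.0005,"ty":0,"tz":0,"rx":0,"ry":0,"rz":0},{"tx":0.0005,"ty":0,"tz":0,"rx":0,"ry":0,"rz":0},{"tx":0.0005,"ty":0,"tz":0,"rx":0,"ry":0,"rz":0},{"tx":0.0005,"ty":0,"tz":0,"rx":0,"ry":0,"rz":0},{"tx":0,"ty":0,"tz":0,"rx":0,"ry":0,"rz":0}]';python3 f.py 8 11
```

```text
time_s: 19.95
tool_pos: [0.5248, -0.0819, 0.2834]
tool_rot: [180.0, 0.0, 13.2]
force: [-1.4, 0.3, -2.0]
grip_width: 0.0178
t 20.35 [ 0.5248 -0.0818  0.2835] F [-0.93 -0.66 -1.76] se [0.18 0.11 0.15]
```

```bash
python3 -m creep '[{"tx":-0.0003,"ty":0,"tz":0.0015,"rx":0,"ry":0,"rz":0},{"tx":-0.0002,"ty":0,"tz":0.0015,"rx":0,"ry":0,"rz":0},{"tx":-0.0002,"ty":0,"tz":0.0015,"rx":0,"ry":0,"rz":0},{"tx":-0.0002,"ty":0,"tz":0.0015,"rx":0,"ry":0,"rz":0},{"tx":-0.0002,"ty":0,"tz":0.0015,"rx":0,"ry":0,"rz":0},{"tx":-0.0002,"ty":0,"tz":0.0015,"rx":0,"ry":0,"rz":0},{"tx":-0.0002,"ty":0,"tz":0.0015,"rx":0,"ry":0,"rz":0},{"tx":-0.0002,"ty":0,"tz":0.0015,"rx":0,"ry":0,"rz":0},{"tx":0,"ty":0,"tz":0,"rx":0,"ry":0,"rz":0}]';python3 f.py 8 12
```

```text
time_s: 21.58
tool_pos: [0.5235, -0.0821, 0.2715]
tool_rot: [180.0, -0.0, 13.2]
force: [1.7, -0.5, -0.9]
grip_width: 0.0178
t 21.975 [ 0.5235 -0.082   0.2717] F [ 1.68 -0.48 -0.96] se [0.12 0.15 0.16]
```

View pics/v12.png

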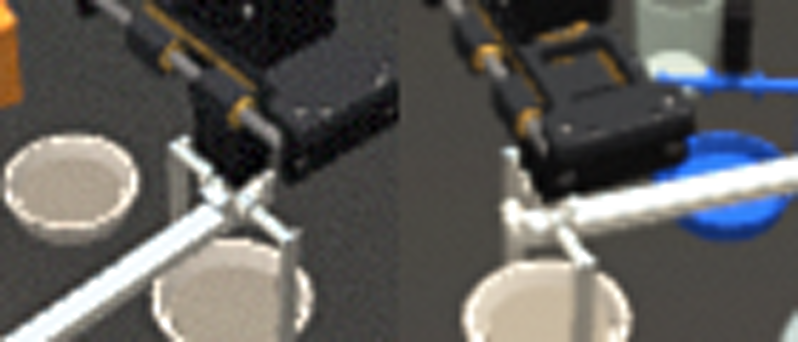

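```bash
python3 -m creep '[{"tx":0.0003,"ty":0,"tz":0.001,"rx":0,"ry":0,"rz":0},{"tx":0.0003,"ty":0,"tz":0.001,"rx":0,"ry":0,"rz":0},{"tx":0,"ty":0,"tz":0.001,"rx":0,"ry":0,"rz":0},{"tx":0,"ty":0,"tz":0.001,"rx":0,"ry":0,"rz":0},{"tx":0,"ty":0,"tz":0.001,"rx":0,"ry":0,"rz":0},{"tx":0,"ty":0,"tz":0.001,"rx":0,"ry":0,"rz":0},{"tx":0,"ty":0,"tz":0,"rx":0,"ry":0,"rz":0}]';python3 f.py 16 13
```

```text
time_s: 22.95
tool_pos: [0.5235, -0.082, 0.2653]
tool_rot: [-180.0, 0.1, 13.2]
force: [-1.9, -0.3, -0.7]
grip_width: 0.0181
t 23.75 [ 0.5238 -0.0819  0.2655] F [-1.75 -0.39 -0.67] se [0.16 0.13 0.12]
```

View pics/v13.png

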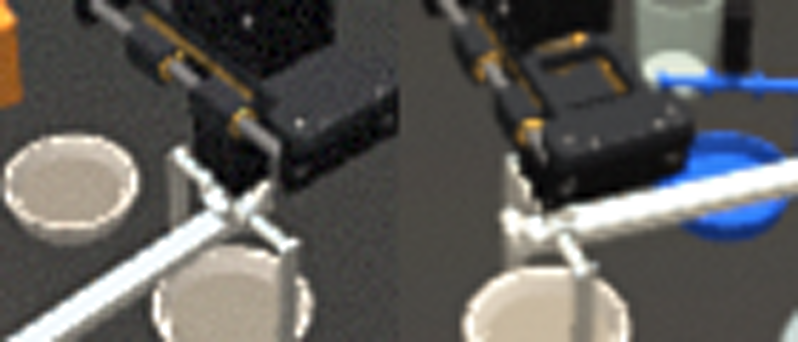

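```bash
python3 -m creep '[{"tx":-0.0002,"ty":0,"tz":0.001,"rx":0,"ry":0,"rz":0},{"tx":-0.0002,"ty":0,"tz":0.001,"rx":0,"ry":0,"rz":0},{"tx":-0.0002,"ty":0,"tz":0.001,"rx":0,"ry":0,"rz":0},{"tx":-0.0002,"ty":0,"tz":0.001,"rx":0,"ry":0,"rz":0},{"tx":-0.0001,"ty":0,"tz":0.001,"rx":0,"ry":0,"rz":0},{"tx":-0.0001,"ty":0,"tz":0.001,"rx":0,"ry":0,"rz":0},{"tx":0,"ty":0,"tz":0,"rx":0,"ry":0,"rz":0}]';python3 f.py 24 14
```

```text
time_s: 24.72
tool_pos: [0.5233, -0.082, 0.2597]
tool_rot: [180.0, -0.1, 13.2]
force: [1.2, 1.8, -0.7]
grip_width: 0.0174
t 25.925 [ 0.5229 -0.0822  0.2595] F [ 2.18  0.81 -0.39] se [0.08 0.08 0.09]
```

```bash
python3 -m creep '[{"tx":0.0002,"ty":0,"tz":0.001,"rx":0,"ry":0,"rz":0},{"tx":0,"ty":0,"tz":0.001,"rx":0,"ry":0,"rz":0},{"tx":0,"ty":0,"tz":0,"rx":0,"ry":0,"rz":0}]';python3 f.py 24 15
```

```text
time_s: 26.4
tool_pos: [0.5229, -0.0822, 0.2573]
tool_rot: [180.0, 0.0, 13.2]
force: [0.4, 0.5, -0.3]
grip_width: 0.0178
t 27.6 [ 0.5229 -0.0822  0.2575] F [ 0.98  0.41 -0.49] se [0.12 0.09 0.1 ]
```

View pics/v15.png

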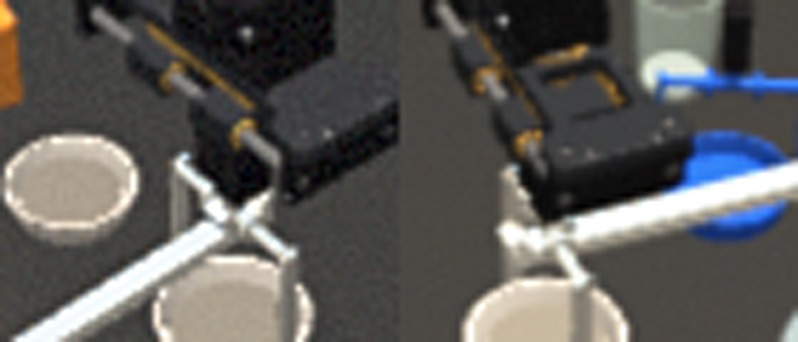

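```bash
python3 -m creep '[{"tx":0.0001,"ty":0,"tz":0.001,"rx":0,"ry":0,"rz":0},{"tx":0,"ty":0,"tz":0.001,"rx":0,"ry":0,"rz":0},{"tx":0,"ty":0,"tz":0,"rx":0,"ry":0,"rz":0}]';python3 f.py 24 16
```

```text
time_s: 28.08
tool_pos: [0.5229, -0.0822, 0.2553]
tool_rot: [180.0, 0.0, 13.2]
force: [-0.7, 0.5, -1.0]
grip_width: 0.018
t 29.275 [ 0.523  -0.0822  0.2555] F [-1.35 -0.28 -0.34] se [0.13 0.1  0.12]
```

```bash
python3 -m creep '[{"tx":-0.0002,"ty":0,"tz":0,"rx":0,"ry":0,"rz":0},{"tx":0,"ty":0,"tz":0,"rx":0,"ry":0,"rz":0},{"tx":0,"ty":0,"tz":0,"rx":0,"ry":0,"rz":0},{"tx":0,"ty":0,"tz":0,"rx":0,"ry":0,"rz":0}]' 0.0 3;python3 f.py 24 17
```

```text
time_s: 29.88
tool_pos: [0.5231, -0.0821, 0.2556]
tool_rot: [180.0, -0.0, 13.2]
force: [-0.1, 0.5, -0.0]
grip_width: 0.0181
t 31.075 [ 0.5231 -0.0821  0.2556] F [ 0.64  0.09 -0.3 ] se [0.15 0.12 0.08]
```

View pics/v17.png

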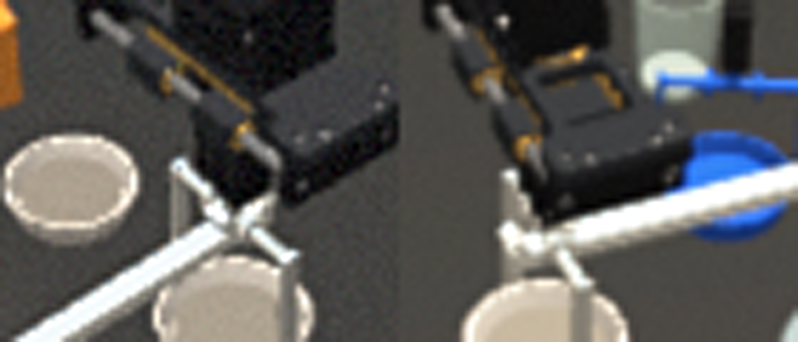

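```bash
python3 -m creep '[{"tx":0,"ty":0,"tz":0,"rx":0,"ry":0,"rz":0},{"tx":0,"ty":0,"tz":0,"rx":0,"ry":0,"rz":0},{"tx":0,"ty":0,"tz":0,"rx":0,"ry":0,"rz":0},{"tx":0,"ty":0,"tz":0,"rx":0,"ry":0,"rz":0}]' 0.05;python3 f.py 16 18
```

```text
time_s: 31.68
tool_pos: [0.5229, -0.0822, 0.2555]
tool_rot: [180.0, 0.0, 13.2]
force: [-0.6, -0.0, -0.5]
grip_width: 0.0474
t 32.475 [ 0.5229 -0.0822  0.2555] F [0.12 0.03 0.02] se [0.09 0.1  0.14]
```

View pics/v18.png

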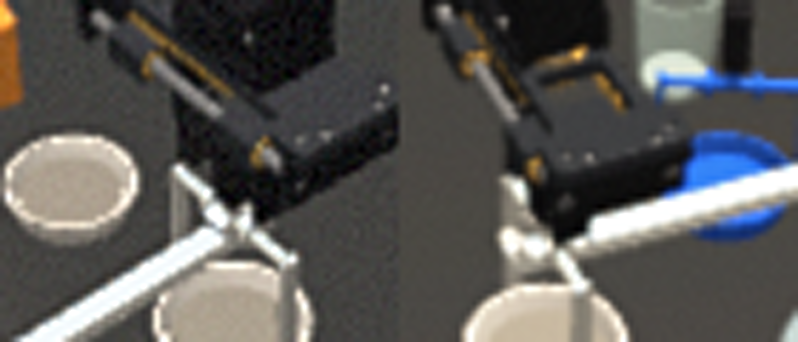

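```bash
python3 -m creep '[{"tx":0,"ty":0,"tz":-0.005,"rx":0,"ry":0,"rz":0},{"tx":0,"ty":0,"tz":-0.01,"rx":0,"ry":0,"rz":0},{"tx":0,"ty":0,"tz":-0.02,"rx":0,"ry":0,"rz":0},{"tx":0,"ty":0,"tz":-0.03,"rx":0,"ry":0,"rz":0},{"tx":0,"ty":0,"tz":-0.03,"rx":0,"ry":0,"rz":0},{"tx":0,"ty":0,"tz":-0.03,"rx":0,"ry":0,"rz":0},{"tx":0,"ty":0,"tz":-0.02,"rx":0,"ry":0,"rz":0},{"tx":0,"ty":0,"tz":-0.01,"rx":0,"ry":0,"rz":0},{"tx":0,"ty":0,"tz":0,"rx":0,"ry":0,"rz":0},{"tx":0,"ty":0,"tz":0,"rx":0,"ry":0,"rz":0}]' 0.07;python3 f.py 4 19; python3 -m creep '[{"tx":0,"ty":0,"tz":0,"rx":0,"ry":0,"rz":0},{"tx":0,"ty":0,"tz":0,"rx":0,"ry":0,"rz":0},{"tx":0,"ty":0,"tz":0,"rx":0,"ry":0,"rz":0},{"tx":0,"ty":0,"tz":0,"rx":0,"ry":0,"rz":0}]'; python3 f.py 1 20
python3 -c "
from h import *
crop('side20',230,170,340,250,7,'g2');crop('scene20',230,130,330,205,7,'g1')
print(np.abs(load('side20')['pixels'].astype(int)-load('side19')['pixels'])[185:260,230:320].mean())"
```

```text
time_s: 33.83
tool_pos: [0.5226, -0.0821, 0.4096]
tool_rot: [-180.0, 0.1, 13.2]
force: [0.6, -0.3, -0.3]
grip_width: 0.0698
t 34.025 [ 0.5227 -0.0821  0.4098] F [ 0.05 -0.53  0.37] se [0.23 0.09 0.2 ]
time_s: 34.62
tool_pos: [0.523, -0.0822, 0.4106]
tool_rot: [180.0, -0.0, 13.2]
force: [-0.2, -0.6, 0.6]
grip_width: 0.0702
t 34.675 [ 0.523  -0.0822  0.4105] F [0.23 0.11 0.02] se [0. 0. 0.]
1.006469135802469
```

View pics/g2.png

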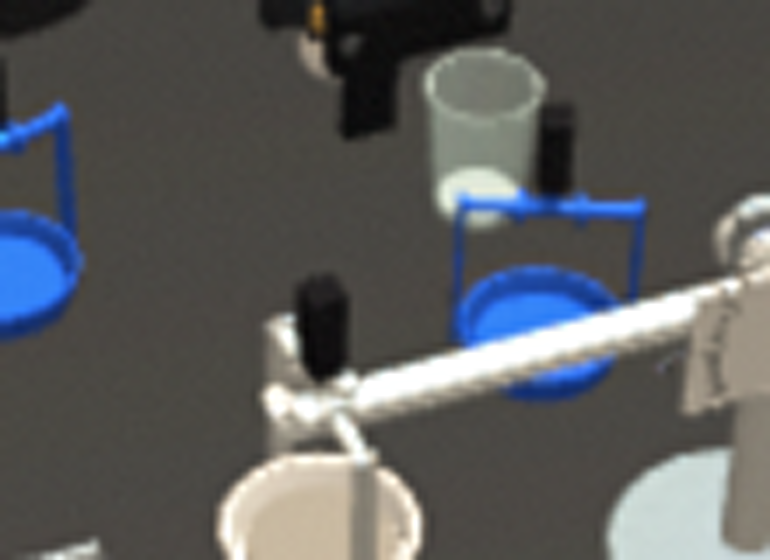

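View pics/g1.png

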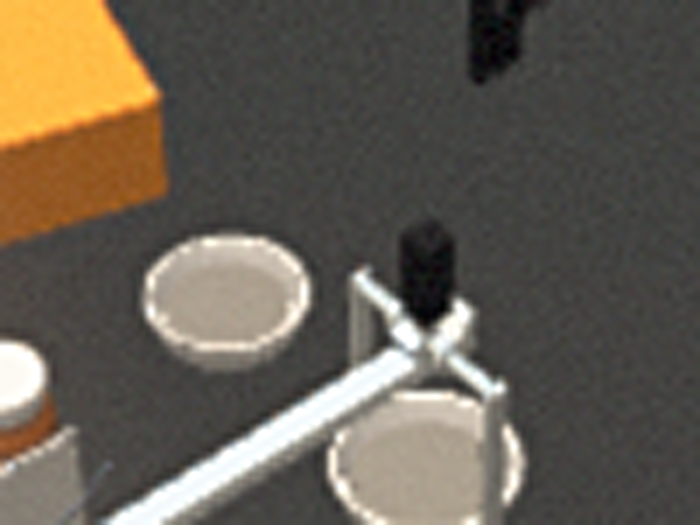

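View pics/side20.png

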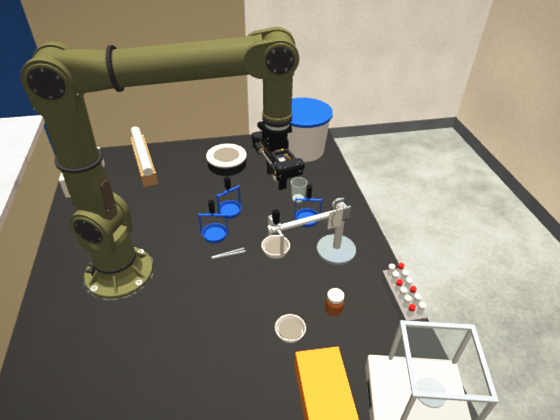

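```bash
python3 - <<'E'
from h import *
r=[env.read_camera('side')['pixels'].astype(int) for _ in range(6)]
for a,b in((0,5),(0,3)): 
    d=np.abs(r[a]-r[b]); print(d[185:260,230:320].mean(),d[270:345,230:320].mean(),d[185:260,230:320].max())
E
python3 -c "
from h import *
print(env.sign_off())"
```

```text
0.9790617283950618 0.9956543209876543 7
0.9769382716049383 0.9961975308641975 6
the job is handed in; nothing more can be done
None
```

The carrier is hanging by its crossbar in the saddle of the weighing arm, and the job is handed in; no verdict was given.

I gripped the white carrier by its handle and slid the arm's end through its window. I then lowered it about 60 mm at 8–16 mm/s while the arm sank. Before letting go, the upward pull left on the gripper was down to about 0.3 N, within the sensor's offset, against a carrier weight of about 4.3 N. On release the arm dropped a few millimetres more and settled. I then withdrew the gripper straight up, and it read no load.

- **Hanging:** the last pictures show the bar between the saddle's cheeks with the arm in the gap between the collars, the dish upright and off the bench.
- **At rest:** over the last quarter second the pictures of the carrier and arm changed by no more than image noise.
- **Bystanders:** none looks moved in the last side view. I judged this by eye, not by measurement.
- **Sideways force:** during lowering the bar rubbed in the groove with up to about 2 N along the arm, which changed sign as I corrected the position. I had it down to about 0.6 N before release.
- **Not measured:** I had no reading of the arm's sinking speed, so that it stayed under the limit is my inference from the slow lowering and the small drop at release.

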